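Fit the spacer sleeve on a grinder spindle and show it to the inspection camera

ROBOT

A 7-joint arm with a two-finger parallel gripper is mounted at the origin on the work surface. World frame = base frame: x ahead of the robot, y to its left, z up, the work surface at z = 0. Lengths are in m, angles in rad, forces in N, time in s.
With the tool pointing down it reaches from about 0.4 to 0.9 m from the base axis. Payload 5.5 kg.
Tool frame: the origin (TCP) lies midway between the tips of the shut fingers; the grasp point (between the pads) lies 19 mm behind it (manip.grip_depth is the distance from the TCP to the grasp point, in m); z points along the fingers, y is the line along which they close (so a half turn about z gives the same grasp; the last joint's range is limited). The gripper opens to 92 mm and grips with 3 to 60 N. Pads are 19 mm wide; open, the fingers measure 130 mm over their backs; the gripper's body (75 mm by 190 mm) begins 47 mm behind the grasp point.
Start: joints at [-1.003, 0.501, -0.427, 1.55, 0.221, 1.138, -0.21], TCP at [0.195, 0.62, 0.227] pointing down, gripper open.
Joint ranges: [-2.88, 2.88], [-0.31, 2.03], [-1.54, 1.56], [0.2, 2.42], [-1.41, 4.55], [0.19, 2.02], [-2.57, 2.57]. Speed limits (rad/s): [2.57, 2.57, 3.14, 3.14, 3.14, 3.14, 3.14].

INTERFACE

Orientations are given as a unit quaternion [x, y, z, w].
In Python, from bench import manip, effector, viewer gives the robot as it stands. Calls block until the motion is done:
- manip.move_pose(position, orientation): joint-space move of the TCP to a pose.
- manip.servo_line(position, ori=None, vel=0.15): straight line of the TCP; ori=None keeps the orientation; vel is the mean speed in m/s.
- manip.movej(angles): joint-space move.
- effector.open_jaws() and effector.close(f_grip=None): open the fingers fully, or close them until they stop; f_grip is the grip in N (None keeps the last).
- manip.sleep(seconds).
- manip.solve_ik(position, orientation): joint angles nearest the present ones, or None.
- viewer.get_image(name): name is "side" or "top" or "wrist"; returns the picture (384x512x3 uint8, red, green, blue); there is no depth.
- viewer.get_calibration(name): a dict with "vfov" (degrees; the focal length in pixels is half the picture's height over the tangent of half this angle, whatever the lens; pixels are square), "cx", "cy" (the principal point, pixels), "eye" and "attitude" of the camera in the world. Camera axes: x right, y down, z forward; pixel columns grow to the right and rows downward; lengths in m; the calibration is good to about 2 mm. A picture is of the moment at which its call begins: read the wrist's pose just before it. get_calibration takes no time and is no camera call; for the wrist camera it gives the pose at the moment of the call.
A pose or a line that the arm cannot do raises manip.PlanningError and nothing moves.
- manip.hand_in(): hands the job in; it is judged then, once.
Readings, each from a call of its own:
- manip.current_clock(): time.
- manip.current_q(): joint angles.
- manip.current_joint_velocities(): joint speeds.
- manip.current_tau(): joint torques, N m.
- manip.current_tool_pos(): TCP position.
- manip.current_tcp_rot(): TCP orientation.
- manip.current_force(): force on the tool from outside, world axes, zero at the start.
- manip.current_wrist_torque(): the same for the moment, N m.
- manip.current_finger_gap(): finger opening in m.
- manip.current_gripper_force(): force on a finger pad.
Only numpy, scipy, OpenCV 4.12 (cv2) and the standard library are available. Lean on these libraries where they do the work, as an engineer would, in place of code of your own. Each camera call takes 0.05 s, during which the arm holds its last target. There are 200 camera calls.

TASK

Slide the tall spacer sleeve over the top of the grinder spindle standing in the dark steel block until it sits on the spindle's flange, and let go of it. Then take the spindle by its shaft, lift it out of the block with the sleeve still seated, and show it to the inspection camera: spindle upright, the lug on its flange pointing at the lens, the middle of the sleeve level with the lens and 12 cm straight in front of it. Finish while holding it still there in the air, and leave the short ring, the wrench and the grinding wheel where they lie.

Things in the scene. Friction and masses are not known exactly. Their poses are not given: they have to be found in the camera images.
- spindle_mid (a point): Middle of the loose steel grinder spindle (120 mm long, 0.4 kg), on its axis, 60 mm below its top; own z up the axis. From the bottom: tail 18 mm diameter, 30 long; flange 52 mm diameter, 8 thick, upper face 22 mm below this point; round shaft 20 mm diameter, 82 long, the last 7 mm tapering to 12. It starts upright, tail in the block, this point 70 mm above the bench, heading varied.
- lug_tip (a point): Outer end of the one lug on the rim of the spindle's flange: a square bar 12 mm wide, 8 mm thick, whose end is 46 mm from the spindle's axis and 26 mm below spindle_mid. It points along own +x, which is also +x of spindle_mid.
- sleeve_mid (a point): Centre (on the axis, half-way up) of the tall spacer sleeve: a loose bare-steel tube, 44 mm outside, 24 mm bore, 36 mm tall, about 0.3 kg, standing on end on the bench. Own z is its axis. Seated on the spindle's flange, its centre is 4 mm below spindle_mid. It starts in either of two places, exchanged with the short ring.
- block_mouth (a point): Centre of the mouth of the hole in the top of the dark steel holding block, 40 mm above the bench. The block, 100 x 90 x 40 mm, is screwed down and cannot move; the hole is 22 to 23 mm wide and 34 mm deep: the spindle's tail stands in it with play, its flange resting on the block's top. Own z is up.
- lens (a point): Middle of the front glass of the inspection camera: grey box 46 mm square, black barrel 38 mm in diameter, clamped to a round mast 260 mm tall, 100 mm behind the lens. All fixed. It looks level along own -x (own z up); the work is shown 120 mm from here along own -x. Place, heading and height (150 to 195 mm above the bench) differ from start to start.
- short_ring_mid (a point): The centre of the short ring, to be left alone: bare steel, same 44 mm outside and 24 mm bore as the sleeve but only 14 mm tall, lying flat on the bench.
- wrench: A steel wrench, 170 mm long, lying flat on the bench, to be left alone. Origin under its middle, x along it.
- wheel: A grey grinding wheel, 140 mm diameter, 22 mm thick, with a 20 mm bore, lying flat on the bench, to be left alone. Origin at the centre of its underside.
There are look-alikes about, which are no part of the job. What is meant by the part that bears sleeve_mid is not brown, and is the smaller of those in its own colour.

How it is judged:
By the outcome, as a careful person would: the job done as asked, in the order asked, and still so for the second after the job is handed in, while the arm keeps its last pose, push and grip.
It also fails if it takes over 64 s, if anything falls off the work surface, if the arm or the gripper's body presses on something with over 40 N, if the wrist force passes 120 N, or if a joint passes its speed limit or range.

## Working session

There is one attempt and no reset: what is moved stays moved. The work goes in short steps, each a Python script; the robot and the scene stay as the last script left them, time stands still between calls to the robot, and variables do not carry over. Pictures are saved under pics/ and viewed, at most 10 in all, crops included, and the job is handed in when it is done.

```bash
ls; mkdir -p pics
python3 - <<'E'
from bench import manip, effector, viewer
import cv2
for n in("side","top","wrist"):
    c=viewer.get_calibration(n); print(n,c)
    cv2.imwrite(f"pics/{n}0.png",viewer.get_image(n)[:,:,::-1])
print(manip.current_tcp_rot(),manip.current_clock())
a=cv2.imread("pics/top0.png");b=cv2.imread("pics/side0.png")
cv2.imwrite("pics/t.png",cv2.resize(a,(800,600)));cv2.imwrite("pics/s.png",cv2.resize(b,(800,600)))
E
```

```text
pics
side {'vfov': 44.86573682468701, 'cx': 256.04121349032755, 'cy': 188.45668785136553, 'eye': array([ 0.13132633, -0.4236975 ,  0.85298808]), 'attitude': array([ 0.87026744, -0.36159192,  0.12432488, -0.31053049])}
top {'vfov': 45.14788660339176, 'cx': 258.6083464964391, 'cy': 193.6409622163854, 'eye': array([0.38226721, 0.01346014, 1.09131827]), 'attitude': array([-0.69466296,  0.71452007, -0.06301412,  0.05416331])}
wrist {'vfov': 64.50557249806052, 'cx': 255.65647083975523, 'cy': 193.69051279094057, 'eye': array([0.13076833, 0.6398318 , 0.38438496]), 'attitude': array([0.79947799, 0.58684511, 0.07465486, 0.10428049])}
[ 1.51802972e-01  9.88410473e-01 -7.54191092e-04 -1.57858064e-04] 0.15
```

View pics/t.png

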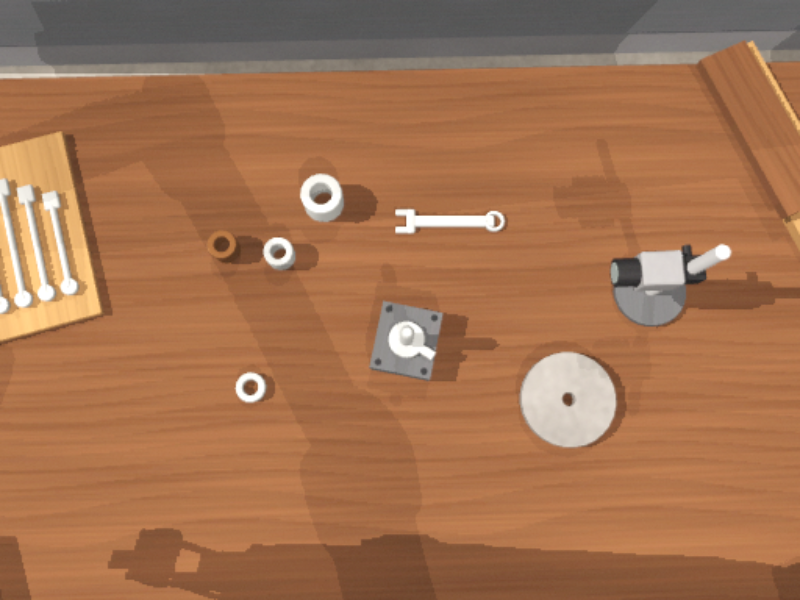

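View pics/s.png

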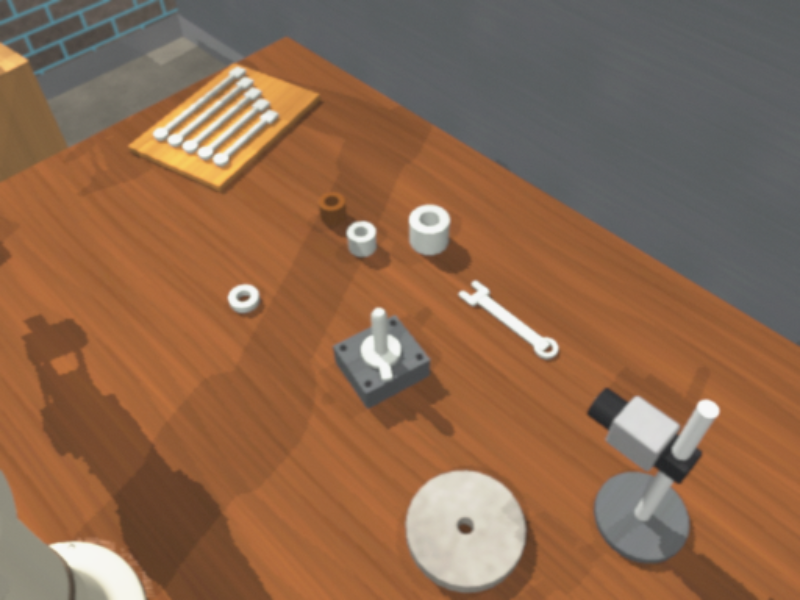

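The top view, in the 800x600 enlargement, shows these candidates:
- Brown tube at (222,245), ruled out by colour.
- Big white tube at (322,197), the larger of its colour.
- Smaller white tube at (280,253), which fits the sleeve.
- Flat ring at (251,387), the short ring.

The spindle is at (407,340) with its lug pointing right and down. The camera is at (640,270) with its barrel to the left, so it looks along roughly +y.

```bash
cat > h.py <<'E'
import numpy as np, cv2
from scipy.spatial.transform import Rotation as R
from bench import manip, effector, viewer
def grab(n):
    c=viewer.get_calibration(n); return viewer.get_image(n),c
def ray(c,u,v):
    f=192/np.tan(np.radians(c["vfov"])/2)
    d=R.from_quat(c["attitude"]).apply([(u-c["cx"])/f,(v-c["cy"])/f,1]); return np.array(c["eye"]),d
def onz(c,uv,z):
    e,d=ray(c,*uv); return e+d*(z-e[2])/d[2]
def cross(ca,a,cb,b):
    e1,d1=ray(ca,*a);e2,d2=ray(cb,*b)
    s,t=np.linalg.lstsq(np.c_[d1,-d2],e2-e1,rcond=None)[0]
    return (e1+s*d1+e2+t*d2)/2, np.linalg.norm(e1+s*d1-e2-t*d2)
def proj(c,p):
    f=192/np.tan(np.radians(c["vfov"])/2)
    q=R.from_quat(c["attitude"]).inv().apply(np.array(p)-c["eye"]); return np.array([c["cx"]+f*q[0]/q[2],c["cy"]+f*q[1]/q[2]])
def blobs(img,vmin=140,smax=50,amin=60):
    h=cv2.cvtColor(img,cv2.COLOR_RGB2HSV); m=((h[...,1]<smax)&(h[...,2]>vmin)).astype(np.uint8)
    cs,_=cv2.findContours(m,cv2.RETR_EXTERNAL,cv2.CHAIN_APPROX_NONE)
    o=[]
    for k in cs:
        k=cv2.convexHull(k); M=cv2.moments(k)
        if M["m00"]>amin: o.append((np.array([M["m10"],M["m01"]])/M["m00"],M["m00"],cv2.boundingRect(k)))
    return o
def down(yaw):  # tool down, tool y (closing line) along heading yaw
    y=np.array([np.cos(yaw),np.sin(yaw),0]);z=np.array([0,0,-1.]);return R.from_matrix(np.c_[np.cross(y,z),y,z]).as_quat()
E
python3 - <<'E'
from h import *
for n in("top","side"):
    im=cv2.imread(f"pics/{n}0.png")[:,:,::-1]; c=viewer.get_calibration(n)
    for b in blobs(im): print(n,b[0].round(1),b[1],b[2],onz(c,b[0],.018).round(3),"z=.13",onz(c,b[0],.13)[:2].round(3))
a=cv2.imread("pics/top0.png"); 
p=cv2.resize(a[90:260,125:295],(600,600),interpolation=cv2.INTER_CUBIC)
cv2.imwrite("pics/c1.png",p)
b=cv2.imread("pics/side0.png");cv2.imwrite("pics/c2.png",cv2.resize(b[190:370,190:460],(800,533),interpolation=cv2.INTER_CUBIC))
w=cv2.imread("pics/top0.png");cv2.imwrite("pics/c3.png",cv2.resize(w[140:290,225:475],(800,480),interpolation=cv2.INTER_CUBIC))
E
```

```text
top [160.1 247.6] 274.5 (151, 238, 19, 20) [0.442 0.228 0.018] z=.13 [0.436 0.206]
top [363.1 255.4] 2862.0 (333, 226, 61, 60) [ 0.41  -0.24   0.018] z=.13 [ 0.408 -0.213]
top [259.8 217.1] 1652.5 (237, 193, 46, 49) [ 0.506 -0.004  0.018] z=.13 [ 0.493 -0.002]
top [417.3 183.3] 1627.5 (394, 160, 44, 48) [ 0.576 -0.38   0.018] z=.13 [ 0.556 -0.339]
top [453.5 165.3] 250.5 (440, 156, 28, 19) [ 0.618 -0.471  0.018] z=.13 [ 0.593 -0.42 ]
top [178.2 161.4] 290.5 (168, 152, 21, 20) [0.645 0.186 0.018] z=.13 [0.618 0.168]
top [286. 141.] 893.0 (253, 134, 70, 15) [ 0.688 -0.072  0.018] z=.13 [ 0.656 -0.063]
top [ 38.1 155.1] 680.5 (27, 122, 23, 67) [0.669 0.519 0.018] z=.13 [0.639 0.466]
top [ 22.9 155.7] 783.0 (11, 118, 25, 75) [0.668 0.555 0.018] z=.13 [0.639 0.498]
top [  9.1 159.6] 717.5 (0, 114, 21, 83) [0.66  0.587 0.018] z=.13 [0.631 0.527]
top [205.8 126.1] 631.5 (192, 111, 28, 31) [0.731 0.12  0.018] z=.13 [0.694 0.109]
top [53.5 44.8] 766.0 (0, 41, 113, 9) [0.95  0.495 0.018] z=.13 [0.89  0.445]
top [329.   39.3] 72.5 (322, 36, 17, 7) [ 0.948 -0.19   0.018] z=.13 [ 0.889 -0.169]
to
[... 582 characters left out ...]
0.018] z=.13 [ 0.469 -0.043]
side [155.5 190.4] 249.5 (146, 182, 20, 18) [0.438 0.222 0.018] z=.13 [0.397 0.136]
side [325.4 204.2] 964.5 (294, 180, 63, 50) [ 0.683 -0.082  0.018] z=.13 [ 0.609 -0.128]
side [231.1 151.3] 299.0 (222, 141, 19, 23) [0.646 0.189 0.018] z=.13 [0.577 0.107]
side [273.9 146.2] 649.0 (262, 131, 26, 32) [0.733 0.125 0.018] z=.13 [0.652 0.052]
side [156.3  88. ] 358.0 (137, 71, 41, 35) [0.666 0.518 0.018] z=.13 [0.594 0.392]
side [148.2  82.7] 379.5 (127, 64, 45, 38) [0.664 0.554 0.018] z=.13 [0.593 0.423]
side [133.4  71.3] 1577.5 (98, 43, 69, 55) [0.666 0.627 0.018] z=.13 [0.594 0.486]
side [109.3  32.1] 211.0 (95, 24, 29, 17) [0.731 0.85  0.018] z=.13 [0.65  0.679]
```

View pics/c1.png

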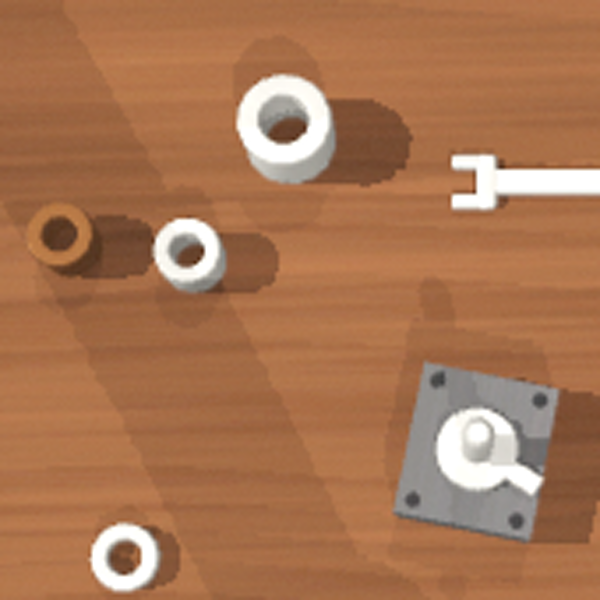

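View pics/c2.png

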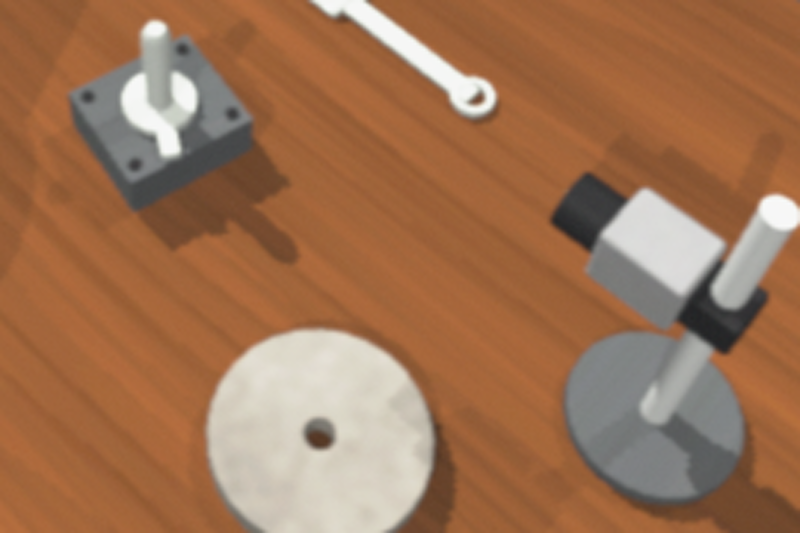

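View pics/c3.png

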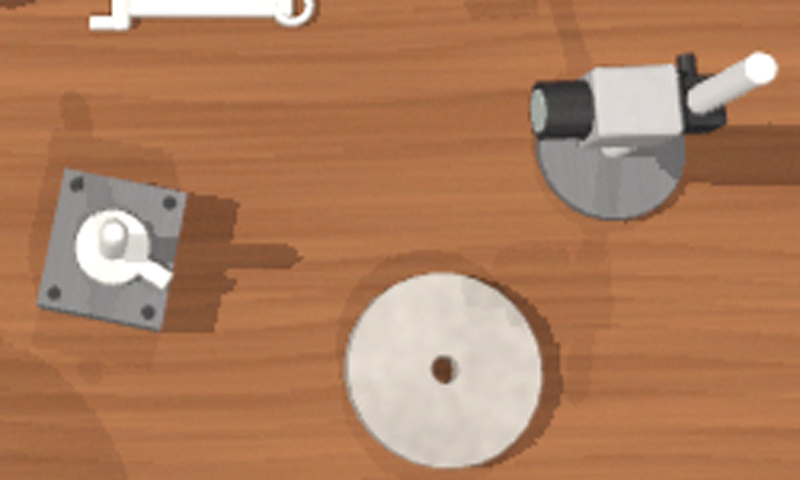

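The crops show the small white tube at c1 (190,255), the same 44 mm width as the ring and clearly smaller than the big one, so it is the sleeve. The shaft top is at c1 (479,425), the lug end at (538,485), the lens glass at c3 (539,111), and the mast top at c3 (761,68) and c2 (778,214).

Run:
```python
from h import *
T=viewer.get_calibration("top");S=viewer.get_calibration("side")
c1=lambda x,y:(125+(x+.5)*170/600-.5,90+(y+.5)*170/600-.5)
c2=lambda x,y:(190+(x+.5)*270/800-.5,190+(y+.5)*180/533-.5)
c3=lambda x,y:(225+(x+.5)/3.2-.5,140+(y+.5)/3.2-.5)
print("shaft top",cross(T,c1(479,425),S,c2(155,29)),onz(T,c1(479,425),.13),onz(S,c2(155,29),.13))
print("flange",onz(T,c1(476,448),.048),"lug",onz(T,c1(538,485),.048),"lugS",onz(S,c2(173,155),.044))
print("brown",onz(T,c1(60,240),.018))
m=cross(T,c3(761,68),S,c2(778,212));print("mast",m,onz(T,c3(761,68),.26),onz(S,c2(778,212),.26),onz(S,c2(655,415),.01))
mt=m[0]
for z in(.15,.16,.17,.18,.19,.2):
    l=onz(T,c3(539,111),z); print(z,l,np.hypot(*(l-mt)[:2]),np.degrees(np.arctan2(*(mt-l)[1::-1])))
b=cross(T,c3(561,108),S,c2(588,210));print("barrel mid-ish",b)
for yaw in np.radians(range(0,180,15)):
    r=[manip.solve_ik(p,down(yaw)) is not None for p in([.645,.188,.017],[.645,.188,.14],[.5,0,.18],[.5,0,.066])]
    print(round(np.degrees(yaw)),r)
```

```text
shaft top (array([ 0.50686956, -0.00261304,  0.12584491]), np.float64(0.004031048341824756)) [ 0.50804245 -0.00362286  0.13      ] [ 0.50292559 -0.00408429  0.13      ]
flange [ 0.50390883 -0.00270717  0.048     ] lug [ 0.47894377 -0.04176764  0.048     ] lugS [ 0.47947107 -0.04252675  0.044     ]
brown [0.65628893 0.27329104 0.018     ]
mast (array([ 0.57225919, -0.37860771,  0.26029176]), np.float64(0.0005736638568645929)) [ 0.5725427  -0.37898127  0.26      ] [ 0.57219445 -0.37841882  0.26      ] [ 0.57297538 -0.38052491  0.01      ]
0.15 [ 0.57286926 -0.28251217  0.15      ] 0.09609748449134346 -90.3637411643821
0.16 [ 0.57084442 -0.27936793  0.16      ] 0.09924986404787407 -89.1832406372772
0.17 [ 0.56881958 -0.2762237   0.17      ] 0.10244177302010918 -88.07585871437367
0.18 [ 0.56679474 -0.27307947  0.18      ] 0.10566962933364657 -87.03576138732012
0.19 [ 0.5647699  -0.26993524  0.19      ] 0.10893023742534282 -86.0576240000252
0.2 [ 0.56274505 -0.26679101  0.2       ] 0.11222074249263124 -85.1365924354814
barrel mid-ish (array([ 0.571929  , -0.29332682,  0.15988285]), np.float64(0.0013401400430006105))
0 [True, True, True, True]
15 [True, True, True, True]
30 [True, True, True, True]
45 [True, True, True, True]
60 [True, True, True, True]
75 [True, True, True, True]
90 [True, True, True, True]
105 [True, True, True, True]
120 [True, True, True, True]
135 [True, True, True, True]
150 [True, True, True, True]
165 [True, True, True, True]
```

Run:
```python
from h import *
np.set_printoptions(precision=3,suppress=True)
for y in (23,203): print(y,manip.solve_ik([.6455,.1875,.15],down(np.radians(y))))
q=min((manip.solve_ik([.6455,.1875,.15],down(np.radians(y))) for y in(23,203)),key=lambda q:abs(q-manip.current_q()).max())
manip.movej(q)
im,c=grab("wrist"); cv2.imwrite("pics/w1.png",im[:,:,::-1])
print(manip.current_tool_pos(),manip.current_clock(),c["eye"],R.from_quat(manip.current_tcp_rot()).as_matrix()[:,1], manip.current_finger_gap(),manip.current_force())
print("expect",proj(c,[.6455,.1875,.018]),proj(c,[.6455,.1875,.036]))
for b in blobs(im,120,60,300): print(b[0],b[1],b[2],onz(c,b[0],.018),onz(c,b[0],.036))
```

```text
23 [-0.202  0.586 -0.173  1.562  0.113  1.003 -0.006]
203 [-1.071  1.049  1.35   1.594 -1.042  1.368 -2.331]
[0.645 0.19  0.15 ] 2.45 [0.619 0.252 0.309] [0.919 0.393 0.   ] 0.09189751785674637 [ 0.195 -0.316 -0.491]
expect [254.896 187.039] [254.832 191.576]
[178.775 363.09 ] 14154.5 (0, 342, 362, 42) [ 0.647 -0.04   0.018] [ 0.645 -0.022  0.036]
[387.282 291.094] 669.0 (372, 279, 32, 25) [0.822 0.138 0.018] [0.81  0.145 0.036]
[303.955 291.468] 1664.5 (272, 278, 65, 28) [0.74  0.102 0.018] [0.732 0.111 0.036]
[124.684 294.156] 949.0 (108, 278, 34, 33) [0.563 0.022 0.018] [0.566 0.037 0.036]
[252.81  251.266] 16124.0 (81, 222, 345, 55) [0.67  0.123 0.018] [0.667 0.131 0.036]
[251.272 191.387] 1840.5 (228, 166, 47, 51) [0.644 0.182 0.018] [0.642 0.186 0.036]
[67.279 58.715] 2137.0 (41, 33, 55, 53) [0.447 0.23  0.018] [0.457 0.231 0.036]
```

View pics/w1.png

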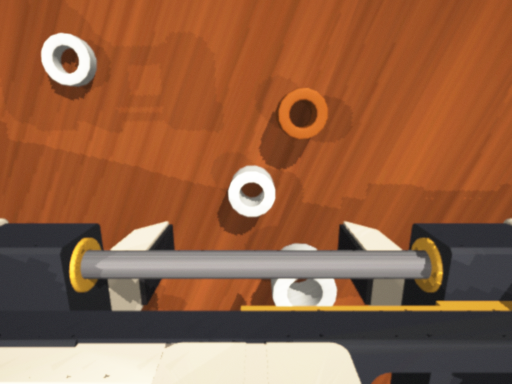

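The wrist view shows the sleeve at (251,191), centred between the fingers, with the big tube behind the finger bar and the brown tube at (303,112). I'll re-measure now that the arm has settled.

Run:
```python
from h import *
np.set_printoptions(precision=4,suppress=True)
manip.sleep(.2)
print(manip.current_tool_pos(),R.from_quat(manip.current_tcp_rot()).as_matrix())
im,c=grab("wrist");print(c["eye"])
for b in blobs(im,120,60,300):
    if abs(b[0][1]-191)<15: 
        print(b[0],b[1],b[2],onz(c,b[0],.018)); x,y,w,h=b[2]
        print("top rim circle ctr",(x+w/2-.5,y+h-w/2-.5),onz(c,(x+w/2-.5,y+h-w/2-.5),.036), "base",onz(c,(x+w/2-.5,y+w/2*.95-.5),0.0))
```

```text
[0.6453 0.1883 0.1501] [[-0.3918  0.9201  0.    ]
 [ 0.9201  0.3918  0.0002]
 [ 0.0002  0.0001 -1.    ]]
[0.6195 0.2508 0.3087]
[251.5586 189.6147] 1852.5 (228, 164, 48, 51) [0.6439 0.1823 0.018 ]
top rim circle ctr (251.5, 190.5) [0.6427 0.1857 0.036 ] base [0.644  0.1813 0.    ]
```

Run:
```python
from h import *
np.set_printoptions(precision=4,suppress=True)
q=down(np.radians(23)); p=[.6447,.1857]
manip.servo_line([*p,.06],vel=.15); manip.servo_line([*p,.0175],vel=.06); manip.sleep(.2)
print(manip.current_tool_pos(),manip.current_force())
effector.close(f_grip=40); print("gap",manip.current_finger_gap(),manip.current_gripper_force(),manip.current_force())
manip.servo_line([*p,.19],vel=.15)
tx=np.array([-.392,.92]); h=np.array([.505,-.003])-.07*tx
manip.servo_line([*h,.19],vel=.2); manip.sleep(.3)
print("gap",manip.current_finger_gap(),manip.current_force(),manip.current_tool_pos(),manip.current_clock())
im,c=grab("wrist"); cv2.imwrite("pics/w2.png",im[:,:,::-1]); print(c["eye"],"expect top",proj(c,[.505,-.003,.13]),"flange",proj(c,[.505,-.003,.048]))
for b in blobs(im,120,60,300): print(b[0],b[1],b[2])
```

```text
[0.6451 0.1858 0.018 ] [0.022  0.7848 0.6187]
gap 0.04253258152141697 39.99889441765845 [-2.4294 -0.0139  1.963 ]
gap 0.04265816538256505 [-0.2402  0.1733 -2.9483] [ 0.5326 -0.0668  0.1899] 8.475
[ 0.5068 -0.0043  0.3485] expect top [254.4475 110.4411] flange [254.8913 111.2277]
[178.7751 363.0902] 14154.5 (0, 342, 362, 42)
[497.5398 294.2566] 508.5 (485, 281, 27, 28)
[ 12.6019 295.3225] 645.5 (0, 280, 28, 31)
[191.4354 291.4878] 356.0 (184, 279, 16, 26)
[254.6957 283.972 ] 642.5 (223, 278, 64, 15)
[487.5893 264.0608] 1123.0 (463, 252, 49, 25)
[ 23.5387 262.1292] 939.0 (0, 252, 49, 21)
[  5.4172 236.7627] 314.0 (0, 219, 15, 32)
[ 91.5812 226.3025] 1391.0 (49, 212, 91, 36)
[254.9464 243.6037] 10011.5 (172, 197, 166, 80)
[396.8785 193.6275] 1612.0 (372, 165, 53, 59)
[270.398  151.5168] 1392.5 (243, 129, 60, 49)
[248.4718 106.9579] 6697.0 (187, 61, 134, 84)
[495.9878  81.3865] 1612.5 (469, 54, 43, 65)
```

View pics/w2.png

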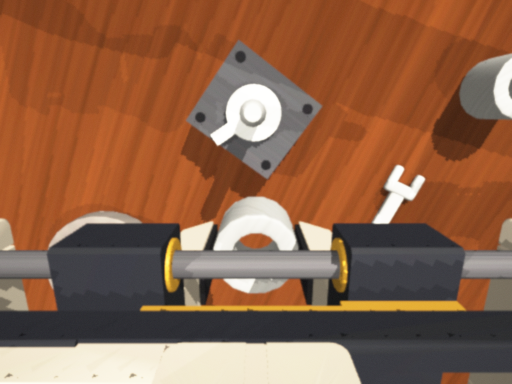

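The spindle top shows at (254,111), within 1 px of the prediction, so the estimate holds. The sleeve hangs centred at about (255,250). I'll lower it over the shaft while watching the force.

Run:
```python
from h import *
np.set_printoptions(precision=4,suppress=True)
c=viewer.get_calibration("wrist");t=manip.current_tool_pos();print("rim proj",proj(c,t+[0,0,.018]))
p=[.505,-.0035]
manip.servo_line([*p,.19],vel=.15); manip.servo_line([*p,.152],vel=.1);manip.sleep(.2)
f0=np.array(manip.current_force()); print(f0,manip.current_tool_pos())
for z in np.r_[np.arange(.146,.069,-.008),.0675]:
    manip.servo_line([*p,z],vel=.06); f=np.array(manip.current_force())-f0
    print(round(z,4),f,manip.current_tool_pos()[2])
    if np.abs(f).max()>12: print("STOP");break
for n in("side","wrist"): cv2.imwrite(f"pics/{n}3.png",grab(n)[0][:,:,::-1])
print(manip.current_clock())
```

```text
rim proj [254.5569 252.1774]
[ 0.3424 -0.7042 -3.6506] [ 0.5057 -0.0036  0.1527]
0.146 [-0.307  -0.0488  0.6408] 0.14565036140997278
0.138 [-0.6715  1.0162  0.3763] 0.13734267412788526
0.13 [-0.6069  0.4724  0.8247] 0.12945471201359227
0.122 [-0.2958  1.1407  0.3783] 0.12150957121921105
0.114 [-0.3036  0.0326 -0.5954] 0.1135224811546108
0.106 [-0.865   0.9641  0.766 ] 0.10550831101272584
0.098 [-0.4675  1.1862  0.5317] 0.09752524228056256
0.09 [-0.4857  0.5965 -0.1703] 0.08953313679546061
0.082 [0.2699 0.5422 0.6022] 0.0815104089154921
0.074 [0.0365 1.2804 0.1391] 0.0734912555005787
0.0675 [-1.3907  0.7534  0.3188] 0.06704206079734262
13.0333
```

Run:
```python
from h import *
np.set_printoptions(precision=4,suppress=True)
effector.open_jaws(); manip.sleep(.2); p=[.505,-.0035]
manip.servo_line([*p,.155],vel=.15)
tx=np.array([-.392,.92]); h=np.array(p)-.07*tx
manip.servo_line([*h,.19],vel=.2); manip.sleep(.3)
im,c=grab("wrist"); cv2.imwrite("pics/w4.png",im[:,:,::-1])
s,_=grab("side"); cv2.imwrite("pics/s4.png",s[:,:,::-1])
a=cv2.resize(im[40:190,160:360],(480,360),interpolation=cv2.INTER_CUBIC);b=cv2.resize(s[180:300,200:300],(300,360),interpolation=cv2.INTER_CUBIC)
cv2.imwrite("pics/m4.png",np.hstack([a,b])[:,:,::-1]); np.save("c4.npy",c,allow_pickle=True)
S=viewer.get_calibration("side")
for z in(.048,.084,.13): print(z,proj(c,[*p,z]),proj(S,[*p,z]))
print(manip.current_clock())
```

```text
0.048 [255.4924 112.2677] [243.7321 222.5954]
0.084 [255.3794 112.0952] [243.2264 212.5004]
0.13 [255.1805 111.7916] [242.5354 198.7044]
15.8417
```

View pics/m4.png

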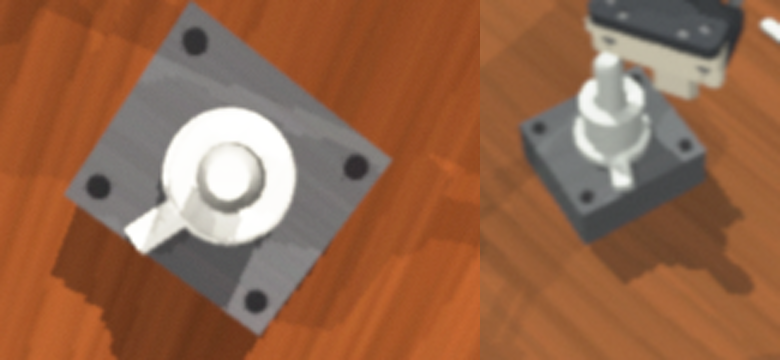

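The sleeve is seated on the flange and the shaft protrudes. In the wrist crop the lug end is at (134,243), which is pixel (215.8,141.3). While the hand is empty, I'll take one tilted look at the lens.

Run:
```python
from h import *
np.set_printoptions(precision=4,suppress=True)
c=np.load("c4.npy",allow_pickle=True).item()
l=onz(c,(215.8,141.25),.048); d=l[:2]-[.505,-.0035]; print("lug",l,np.hypot(*d),np.degrees(np.arctan2(d[1],d[0])))
# camera in tool frame
Rt=R.from_quat(manip.current_tcp_rot()); c=viewer.get_calibration("wrist")
e=Rt.inv().apply(c["eye"]-manip.current_tool_pos()); A=Rt.inv()*R.from_quat(c["attitude"]); print(e,A.as_matrix()[:,2])
q0=np.array(manip.current_q()); L=np.array([.571,-.279,.16])
for hd in(-90,-60,-120):
  hv=np.array([np.cos(np.radians(hd)),np.sin(np.radians(hd)),0])
  for tl in(35,50,65):
    t=np.radians(tl); z=hv*np.sin(t)-np.array([0,0,np.cos(t)])
    for sg in(1,-1):
      y=sg*np.cross(hv,[0,0,1]); M=R.from_matrix(np.c_[np.cross(y,z),y,z])
      for pos in([.54,.0,.25],[.54,-.05,.28],[.5,.02,.3]):
        q=manip.solve_ik(pos,M.as_quat())
        if q is None: continue
        cc=dict(c,eye=M.apply(e)+pos,attitude=(M*A).as_quat()); 
        print(hd,tl,sg,pos,proj(cc,L),abs(q-q0).max().round(2))
```

```text
lug [ 0.4801 -0.0438  0.048 ] 0.047412257968393434 -121.7064927067314
[ 0.0676  0.0008 -0.1586] [-0.2555 -0.0012  0.9668]
-90 35 1 [0.54, 0.0, 0.25] [228.5959  15.4153] 1.87
-90 35 1 [0.54, -0.05, 0.28] [229.4054  68.8772] 1.98
-90 35 1 [0.5, 0.02, 0.3] [202.2159  37.9699] 1.89
-90 35 -1 [0.54, 0.0, 0.25] [276.8307 287.4904] 1.12
-90 35 -1 [0.54, -0.05, 0.28] [277.7695 251.9678] 1.03
-90 35 -1 [0.5, 0.02, 0.3] [299.6906 262.6691] 1.13
-90 50 1 [0.54, 0.0, 0.25] [232.2111  80.0528] 1.7
-90 50 1 [0.54, -0.05, 0.28] [231.9414 122.9872] 1.79
-90 50 1 [0.5, 0.02, 0.3] [208.3332 101.3669] 1.71
-90 50 -1 [0.54, 0.0, 0.25] [275.9638 234.7187] 1.28
-90 50 -1 [0.54, -0.05, 0.28] [277.4842 203.4667] 1.21
-90 50 -1 [0.5, 0.02, 0.3] [298.7125 209.1832] 1.29
-90 65 1 [0.54, 0.0, 0.25] [234.2197 135.5272] 1.58
-90 65 1 [0.54, -0.05, 0.28] [233.2179 172.4525] 1.65
-90 65 1 [0.5, 0.02, 0.3] [211.4889 157.0477] 1.58
-90 65 -1 [0.54, 0.0, 0.25] [275.9906 184.2428] 1.4
-90 65 -1 [0.54, -0.05, 0.28] [278.1    155.2617] 1.35
-90 65 -1 [0.5, 0.02, 0.3] [299.6967 156.4179] 1.41
-60 35 1 [0.54, 0.0, 0.25] [3
[... 1129 characters left out ...]
29
-120 35 -1 [0.5, 0.02, 0.3] [404.2935 237.5628] 1.41
-120 50 1 [0.54, 0.0, 0.25] [120.3696 105.9144] 1.5
-120 50 1 [0.54, -0.05, 0.28] [140.5109 148.6382] 1.58
-120 50 1 [0.5, 0.02, 0.3] [100.4579 137.0342] 1.47
-120 50 -1 [0.54, 0.0, 0.25] [377.9144 222.9462] 1.42
-120 50 -1 [0.54, -0.05, 0.28] [366.5778 189.096 ] 1.36
-120 50 -1 [0.5, 0.02, 0.3] [404.0513 189.0254] 1.46
-120 65 1 [0.54, 0.0, 0.25] [129.6165 155.2552] 1.58
-120 65 1 [0.54, -0.05, 0.28] [144.6154 193.6703] 1.64
-120 65 1 [0.5, 0.02, 0.3] [106.9545 186.165 ] 1.65
-120 65 -1 [0.54, 0.0, 0.25] [379.2533 176.1044] 1.43
-120 65 -1 [0.54, -0.05, 0.28] [371.1549 143.8847] 1.38
-120 65 -1 [0.5, 0.02, 0.3] [410.1614 139.9538] 1.47
```

Run:
```python
from h import *
np.set_printoptions(precision=4,suppress=True)
t=manip.current_tool_pos(); manip.servo_line([t[0],t[1],.27],vel=.2)
hv=np.array([0,-1.,0]);a=np.radians(65);z=hv*np.sin(a)-np.array([0,0,np.cos(a)]);y=-np.cross(hv,[0,0,1.])
M=R.from_matrix(np.c_[np.cross(y,z),y,z])
manip.move_pose([.54,-.05,.28],M.as_quat()); manip.sleep(.4)
im,c=grab("wrist"); cv2.imwrite("pics/w5.png",im[:,:,::-1]); np.save("c5.npy",c,allow_pickle=True)
print(c["eye"],proj(c,[.571,-.279,.16]),manip.current_clock())
cv2.imwrite("pics/m5.png",cv2.resize(im[60:260,150:400],(750,600),interpolation=cv2.INTER_CUBIC)[:,:,::-1])
```

```text
[0.5411 0.1212 0.2858] [277.8586 154.935 ] 18.1
```

View pics/m5.png

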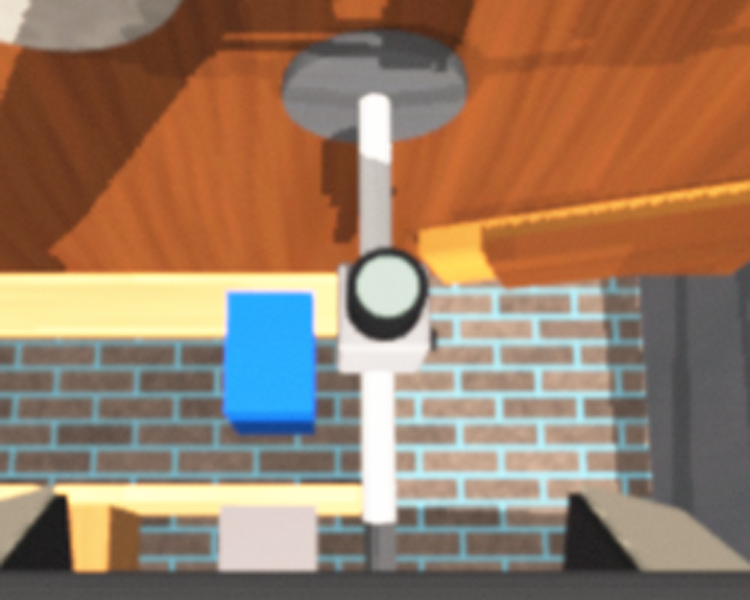

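Seen upside down, the lens glass centre is at crop (388,285), which is pixel (279.3,155), 1.5 px from the prediction. The mast top is at crop (379,520).

Run:
```python
from h import *
np.set_printoptions(precision=4,suppress=True)
c=np.load("c5.npy",allow_pickle=True).item();T=viewer.get_calibration("top")
k=lambda x,y:(150+(x+.5)/3-.5,60+(y+.5)/3-.5); c3=lambda x,y:(225+(x+.5)/3.2-.5,140+(y+.5)/3.2-.5)
L,e=cross(c,k(388,285),T,c3(539,111)); m,e2=cross(c,k(379,518),T,c3(761,68)); print(L,e,m,e2)
d=L[:2]-m[:2];print(np.hypot(*d),np.degrees(np.arctan2(-d[1],-d[0])))
# plan
rot=np.radians(-88.7+121.8)
for g in(23,0,45,-20):
  for P,yw in(([.505,-.0035,.0905],np.radians(g)),([.571,-.16,.19],np.radians(g)+rot)):
    print(g,manip.solve_ik(P,down(yw)))
```

```text
[ 0.5718 -0.2796  0.1593] 0.0016206537614360786 [ 0.5732 -0.3791  0.2599] 0.0012299177294567477
0.09944465283500688 -89.20268572971867
23 [ 0.244   0.426  -0.3484  2.021   0.2135  0.7289  0.1656]
23 [ 0.3251  0.4073 -0.1243  1.7434  0.0586  0.9945  1.158 ]
0 [ 0.2228  0.4228 -0.3228  2.0217  0.1973  0.7263 -0.2216]
0 [ 0.3364  0.4081 -0.1388  1.743   0.0655  0.995   0.7508]
45 [ 0.2739  0.431  -0.3849  2.02    0.2367  0.7328  0.5293]
45 [ 0.2987  0.4058 -0.0906  1.7443  0.0426  0.9933  1.5553]
-20 [ 0.2052  0.4203 -0.3015  2.0223  0.1839  0.7244 -0.5589]
-20 [ 0.3469  0.4089 -0.1523  1.7426  0.072   0.9956  0.3964]
```

Run:
```python
from h import *
np.set_printoptions(precision=4,suppress=True)
p=[.505,-.0035]
manip.move_pose([*p,.25],down(0)); manip.servo_line([*p,.15],vel=.15); manip.servo_line([*p,.0905],vel=.08); manip.sleep(.3)
print(manip.current_tool_pos(),manip.current_force())
effector.close(f_grip=55); manip.sleep(.2); t=np.array(manip.current_tool_pos()); f0=manip.current_force()
print("gap",manip.current_finger_gap(),t,f0)
manip.servo_line([*p,.11],vel=.05); print(manip.current_force())
manip.servo_line([*p,.20],vel=.12); manip.sleep(.2); print(manip.current_force(),manip.current_finger_gap())
O=np.array([.5701,-.1596]); rot=np.radians(-89.2+121.9)
manip.servo_line([O[0],O[1]+.03,.20],ori=down(rot),vel=.08); 
manip.servo_line([*O,.1593+t[2]-.066],vel=.08); manip.sleep(.5)
print(manip.current_tool_pos(),R.from_quat(manip.current_tcp_rot()).as_matrix(),manip.current_finger_gap(),manip.current_clock())
a,T=grab("top");b,S=grab("side");w,W=grab("wrist")
for n,i in(("t6",a),("s6",b),("w6",w)): cv2.imwrite(f"pics/{n}.png",i[:,:,::-1])
for z in(.1373,.1413,.1773,.2233): print(z,proj(T,[*O,z]),proj(S,[*O,z]),proj(W,[*O,z]))
print("lug",proj(T,[.5707,-.2056,.1413]),proj(S,[.5707,-.2056,.1413]),proj(W,[.5707,-.2056,.1413]))
A=cv2.resize(a[130:230,310:430],(400,333),interpolation=cv2.INTER_CUBIC);B=cv2.resize(b[190:320,280:440],(400,325),interpolation=cv2.INTER_CUBIC)
B=cv2.copyMakeBorder(B,0,8,0,0,cv2.BORDER_CONSTANT); C=cv2.resize(w[0:384,100:500],(278,266))
C=cv2.copyMakeBorder(C,0,0,0,522,cv2.BORDER_CONSTANT)
cv2.imwrite("pics/m6.png",np.vstack([np.hstack([A,B]),C])[:,:,::-1])
```

```text
[ 0.5053 -0.0035  0.0909] [-0.1783  0.3868  1.2104]
gap 0.018541441337458893 [ 0.5047 -0.0035  0.0904] [-1.5899  0.1421  0.1444]
[-0.049  -0.0604 -6.8005]
[-0.021   0.3812 -6.105 ] 0.01892218894872513
[ 0.5702 -0.1595  0.1839] [[-0.5405  0.8414  0.0002]
 [ 0.8414  0.5405 -0.0001]
 [-0.0002  0.0001 -1.    ]] 0.01882643195654668 26.95
0.1373 [333.4256 178.4056] [325.543  223.1738] [255.1141 211.98  ]
0.1413 [333.7491 178.029 ] [325.7749 221.9425] [255.0967 213.7827]
0.1773 [336.7828 174.4966] [327.9396 210.4502] [254.9052 233.5543]
0.2233 [341.0117 169.5726] [330.9252 194.599 ] [254.5142 273.9466]
lug [355.5443 177.1708] [345.5988 236.3948] [221.6996 264.6629]
```

View pics/m6.png

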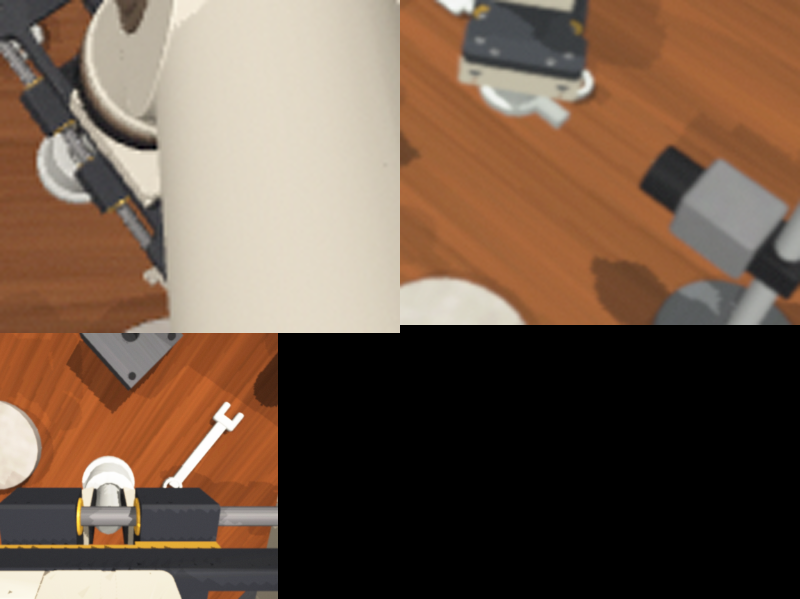

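The side view shows the lug end at about (344.8,236.8), against the predicted (345.6,236.4). The load is 6.3 N, so the sleeve came along. Last check is the flange rim in the wrist view, then I'll hand in.

Run:
```python
from h import *
np.set_printoptions(precision=4,suppress=True)
W=viewer.get_calibration("wrist");im=cv2.imread("pics/w6.png")[:,:,::-1]
tx=R.from_quat(manip.current_tcp_rot()).as_matrix()[:,0];O=np.array([.5701,-.1596,.1413-.0004])
print("flange edge expect",proj(W,O+.026*tx))
for b in blobs(im,120,60,300):
    if abs(b[0][0]-255)<25 and 170<b[2][1]<200: print(b)
g=im[165:200,255].astype(int).sum(1); print(g)
print(manip.current_tool_pos(),manip.current_joint_velocities().round(4),manip.current_force())
```

```text
flange edge expect [255.1206 176.9908]
(array([254.7493, 230.2517]), 6772.0, (216, 178, 79, 99))
[303 309 308 314 325 316 317 314 310 307 301 351 516 658 721 756 761 761
 761 761 760 752 713 675 671 676 680 678 678 680 686 686 687 684 688]
[ 0.5701 -0.1596  0.1838] [ 0.0011  0.0009  0.0013 -0.0015  0.0018  0.0012  0.    ] [ 1.1045  0.5251 -6.987 ]
```

```bash
python3 -c "
from bench import manip
print(manip.hand_in(),manip.current_clock())"
```

```text
the job is handed in; nothing more can be done
the job is handed in; nothing more can be done
```

I handed the job in: the sleeve is seated on the flange, and the arm is holding the spindle still and upright 12 cm in front of the lens, lug towards it; the last image checks agreed to about 1 px, and the ring, wrench and wheel were not touched.

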